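# Pull the dust extractor's filter for brushing

## Robot

A 6-joint arm with a two-finger parallel gripper is mounted at the origin on the work surface. World frame = base frame: x ahead of the robot, y to its left, z up, the work surface at z = 0. Lengths are in m, angles in rad, forces in N, time in s.
With the tool pointing down it reaches from about 0.425 to 0.95 m from the base axis. Payload 3.5 kg.
Tool frame: the origin (TCP) lies at the very end of the fingers, on their centre line; the grasp point (between the pads) lies 19 mm behind it; x points along the fingers, z is the direction in which the jaws open and shut, and the axes are right-handed (so a half turn about x gives the same grasp; the last joint's range is limited). The gripper opens to 85 mm and grips with 20 to 120 N. Pads are 22 mm wide; open, the fingers measure 114 mm over their backs; the gripper's body (76 mm by 85 mm) begins 54 mm behind the grasp point. The pads swing forward as they close: fully open they stand 13 mm farther back than shut.
Start: joints at [1.17, 0.286, 1.577, -0, 1.279, -0.15], TCP at [0.167, 0.654, 0.209] pointing down, gripper open.
Joint ranges: [-2.77, 2.77], [-0.9, 2.22], [0.21, 2.48], [-1.53, 4.67], [0.24, 2.81], [-2.84, 2.84]. Speed limits (rad/s): [2.79, 2.79, 3.14, 3.14, 3.14, 3.14].

## Interface

Orientations are given as a unit quaternion [x, y, z, w].
In Python, from cell import manip gives the robot as it stands. The module is installed in compiled form; this text tells all that it offers.
- The arm moves only by the tool move_arm, never from a script. Its argument "steps" is a list of rows, each a list of 7 numbers: the turn, a rotation vector about the tool's x, y, z in degrees, then the shift along the tool's x, y, z in mm, then the opening, from 0 (shut) to 1 (fully open). In form: [[rx, ry, rz, dx, dy, dz, fingers], ...]. A call has 1 to 12 rows; each row shifts and turns the pose as measured when the row begins, along the tool's axes as they then stand; what a row does not reach is not made up. A row lasts 1/8 s, in which the tool goes at most 62.5 mm and 10.7 degrees, less where a joint would pass 70% of its speed; a pose out of reach is approached as far as the arm can. A call is refused whole if a number of a shift passes 62.5 or a number of a turn 10.7, either way. A call with a gripper value outside its range is refused whole. The fingers move at their own pace and stop on an object; the grip force is fixed at half the most. Time passes only in rows, so rows that do not move let the fingers close. It gives the time, the measured TCP pose, the force and the opening at its end, in the units of the state.
- manip.state(): the state, without advancing time (a new reading comes with each control period).
- manip.snapshot(name): name is "side" or "top" or "wrist"; returns the picture (384x512x3 uint8, red, green, blue); there is no depth.
- manip.calibration(name): a dict with "vertical_fov" (degrees; the focal length in pixels is half the picture's height over the tangent of half this angle, whatever the lens; pixels are square), "cx", "cy" (the principal point, pixels), "position" and "orientation" of the camera in the world. Camera axes: x right, y down, z forward; pixel columns grow to the right and rows downward; lengths in m; the calibration is good to about 2 mm. A picture is of the moment at which its call begins: read the wrist's pose just before it. calibration takes no time and is no camera call; for the wrist camera it gives the pose at the moment of the call.
- manip.hand_in(): hands the job in, once; it reports no verdict.
The state is a dict: "time_s": time; "joint_pos": joint angles; "dq": joint speeds; "tau": joint torques, N m; "position": TCP position; "tcp_rot": TCP orientation; "contact_force": force on the tool from outside, world axes, zero at the start; "wrist_torque": the same for the moment, N m; "gripper_width": opening from 0.0 (shut) to 1.0 (fully open).
Only numpy, scipy, OpenCV 4.12 (cv2) and the standard library are available. Lean on these libraries where they do the work, as an engineer would, in place of code of your own. Each camera call takes 0.05 s, during which the arm holds its last target.

## Task

The filter of the bench dust extractor is due to be brushed off. Lift the extractor's blue top flap (it has a black bar handle) until it stands upright and leave it standing open, draw the filter cassette with the orange pull tab up out of the housing, and hold it upright over the dark steel dust tray, all of it within the tray's outline and its lower edge a few centimetres above the rim. Finish while still holding it there in the gripper, with nothing else carrying it, and leave the tray and the other things on the bench where they are.

Things in the scene. Friction and masses are not known exactly. Their poses are not given: they have to be found in the camera images.
- extractor: grey dust extractor, fixed box 320 (x) x 220 (y) x 156 mm high; origin at the centre of its underside, -x = louvred front towards the robot, z up. Under the blue flap is an open bay, x -152 to +28, y -102 to +102 mm; in it a grey deck, top at z = 100 mm, with a slot 44 (x) x 148 mm (y) centred at x = -80, y = 0, where the filter hangs by its flange
- flap (a joint): angle of the blue top flap (182 mm from hinge to free edge, 214 wide, 8 thick), rad: 0 shut (starts 0 to 0.12 ajar), 1.57 upright, 1.9 stop. Hinge line along the extractor's y at the bay's far (+x) side; the edge nearest the robot swings up and away from it. Stiff friction hinge: stays where it is left, moves with 2 to 4 N at the handle
- flap_hinge (a point): middle of the flap's hinge line, at x = 20, y = 0, z = 160 mm of the extractor; fixed
- flap_handle (a point): middle of the black bar handle on the flap: round bar 10 mm thick, 110 mm long, parallel to the hinge, its axis 35 mm off the flap's outer face (30 mm free under it), 160 mm along the flap from the hinge, 22 mm short of the free edge. With the flap shut it is 160 mm nearer the robot than the hinge line and 39 mm above it; it swings with the flap
- filter: filter cassette, 0.2 to 0.4 kg, hidden under the flap: white frame with paper pleats 36 (x) x 140 (y) x 85 mm high, black flange 58 x 166 x 6 mm on it, orange pull tab on top. Origin at the centre of the underside, z up. Starts parallel to the extractor, origin near x -80, y 0, z 15 mm of it, with 4 mm play all round; comes straight up
- filter_tab (a point): grip point in the orange pull tab, an upright rib 12 mm thick (x), 60 mm long (y), 30 mm high (filter z = 91 to 121 mm); this point is on the filter's axis, 108 mm above its underside
- filter_end_l (a point): middle of the lower edge of the filter's +y end (0, 70, 0 mm of the filter)
- filter_end_r (a point): middle of the lower edge of the filter's -y end (0, -70, 0 mm of the filter)
- tray: shallow open dust tray of dark steel, 190 (x) x 210 (y) x 30 mm high, walls 4 mm, 0.9 kg, loose on the bench to the left or right of the extractor; origin at the centre of its underside, z up
- crate: bystander: open plywood crate 190 x 210 x 60 mm with knife-handle blanks, on the other side; origin at the centre of its underside
- brush: bystander: small hand brush lying on the bench between the robot and the extractor, under 40 mm high
- glue: bystander: yellow glue bottle standing on the bench, 60 mm across, 150 mm high; origin at the centre of its underside
- sander: bystander: cork sanding block 110 x 60 x 36 mm; origin at the centre of its underside

How it is judged:
By the outcome, as a careful person would: the job done as asked, in the order asked, and still so for the second after the job is handed in, while the arm keeps its last pose, push and grip.
It also fails if it takes over 53 s, if anything falls off the work surface, if the arm or the gripper's body presses on something with over 40 N, if the wrist force passes 120 N, or if a joint passes its speed limit or range.

## Working session

There is one attempt and no reset: what is moved stays moved. The work goes in short steps, Python scripts to look and compute and a tool call to move; the robot and the scene stay as the last step left them, time stands still between calls to the robot, and variables do not carry over. Pictures are saved under pics/ and viewed, and the job is handed in when it is done.

Besides the shell and the picture viewer there is one more tool, called after "Call:" by a JSON object that holds its "op" and its "data", one argument or row to a line. move_arm: Moves the arm, as the interface text tells. Its arguments: {"type":"object","properties":{"steps":{"type":"array"}},"required":["steps"]}

```bash
mkdir -p pics; ls
python3 - <<'E'
from cell import manip
import cv2
for n in ("side","top","wrist"):
    print(n,manip.calibration(n)); im=manip.snapshot(n); cv2.imwrite(f"pics/{n}0.png",im[:,:,::-1])
print(manip.state())
E
```

```text
pics
side {'vertical_fov': 47.59814923843677, 'cx': 251.55249594369255, 'cy': 185.81650658221943, 'position': array([0.62983825, 0.3360627 , 1.23719843]), 'orientation': array([ 0.13460278,  0.97909971, -0.15153267, -0.01684349])}
top {'vertical_fov': 45.150397726167824, 'cx': 256.5232235764742, 'cy': 191.09880749979425, 'position': array([0.44548383, 0.00850714, 1.41753966]), 'orientation': array([-0.70568561,  0.70767505, -0.02522961,  0.02381832])}
wrist {'vertical_fov': 65.99237927903327, 'cx': 255.67384572328157, 'cy': 182.17796702496537, 'position': array([0.10463814, 0.67021085, 0.37244876]), 'orientation': array([0.78279617, 0.60851018, 0.07922554, 0.10329001])}
{'time_s': 0.15, 'joint_pos': array([ 1.16995948e+00,  2.86983268e-01,  1.57786889e+00, -1.06923956e-05,
        1.27858236e+00, -1.50023882e-01]), 'dq': array([ 7.92188762e-05, -2.10758925e-03, -5.25885348e-03, -1.01392098e-03,
        1.00926454e-03,  5.21643782e-04]), 'tau': array([ 7.40397081e-04, -4.06601787e+01, -2.93140411e+01, -1.39693448e-04,
        3.94794668e-03,  3.67948061e-06]), 'position': array([0.16729852, 0.65336232, 0.20823564]), 'tcp_rot': array([-0.43385616,  0.55917814,  0.43321408,  0.55804499]), 'contact_force': array([-0.53797144, -0.43554404,  0.86676117]), 'wrist_torque': array([ 0.03357337,  0.00688157, -0.00159045]), 'gripper_width': 1.0046681425991184}
```

View pics/side0.png

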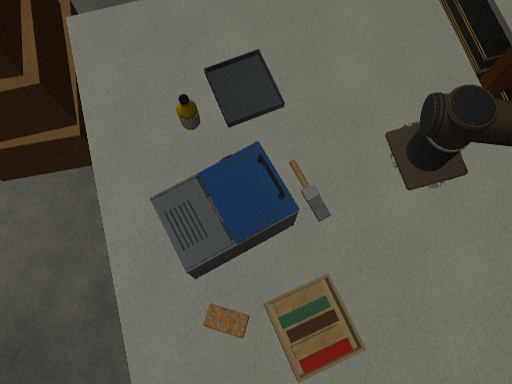

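View pics/top0.png

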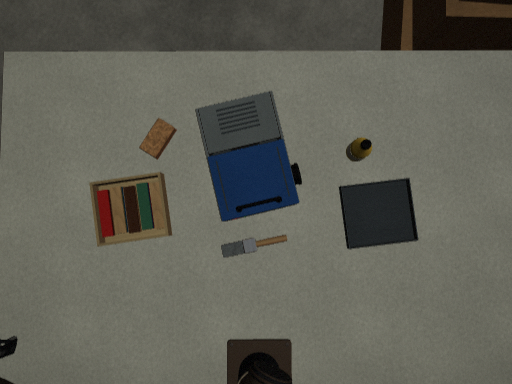

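View pics/wrist0.png

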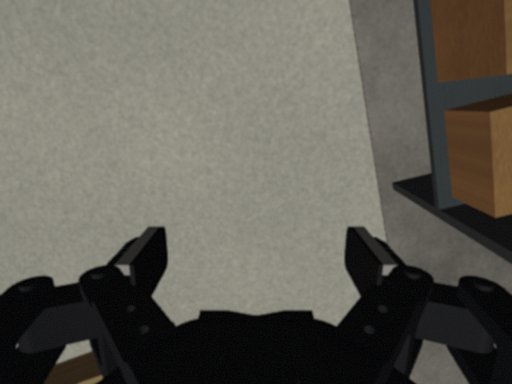

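Top view: robot at bottom, extractor at about (250,155), tray at (378,213) on the robot's right (-y), crate left, brush (255,245), glue (360,148). I'll enlarge for corners.

```bash
cat > h.py <<'E'
import numpy as np, cv2
from scipy.spatial.transform import Rotation as R
from cell import manip
def cam(n):
    c=manip.calibration(n); c['f']=192/np.tan(np.radians(c['vertical_fov']/2)); c['R']=R.from_quat(c['orientation']).as_matrix(); return c
def proj(c,P):
    p=(np.atleast_2d(P)-c['position'])@c['R']; return np.c_[c['cx']+c['f']*p[:,0]/p[:,2], c['cy']+c['f']*p[:,1]/p[:,2]]
def ray(c,u,v,z):
    d=c['R']@np.array([(u-c['cx'])/c['f'],(v-c['cy'])/c['f'],1]); t=(z-c['position'][2])/d[2]; return c['position']+t*d
E
python3 - <<'E'
import cv2
t=cv2.imread('pics/top0.png'); s=cv2.imread('pics/side0.png')
def sv(im,x,y,w,h,k,n):
    o=cv2.resize(im[y:y+h,x:x+w],None,fx=k,fy=k,interpolation=cv2.INTER_CUBIC)
    o=cv2.convertScaleAbs(o,alpha=1.6,beta=20)
    for i in range(0,w,20): cv2.putText(o,str(x+i),(i*k,8),0,.35,(0,255,255),1); cv2.line(o,(i*k,10),(i*k,16),(0,255,255),1)
    for i in range(0,h,20): cv2.putText(o,str(y+i),(0,i*k+4),0,.35,(0,255,255),1)
    cv2.imwrite(n,o)
sv(t,185,85,130,140,4,'pics/t1.png'); sv(s,145,135,160,145,4,'pics/s1.png'); sv(t,330,130,100,130,4,'pics/t2.png')
E
```

```text
(no output)
```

View pics/t1.png

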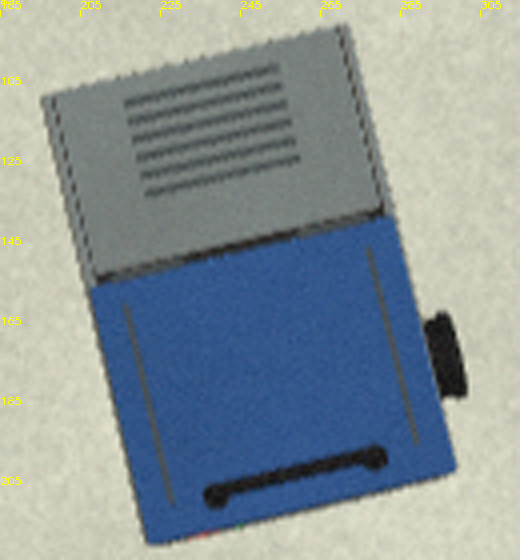

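View pics/s1.png

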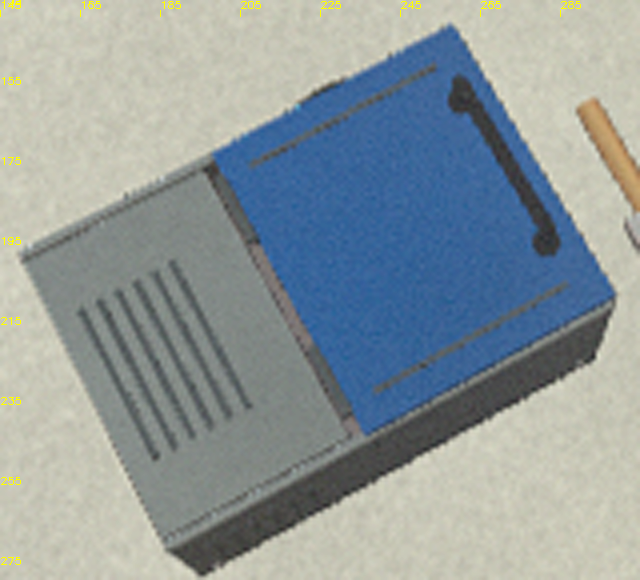

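View pics/t2.png

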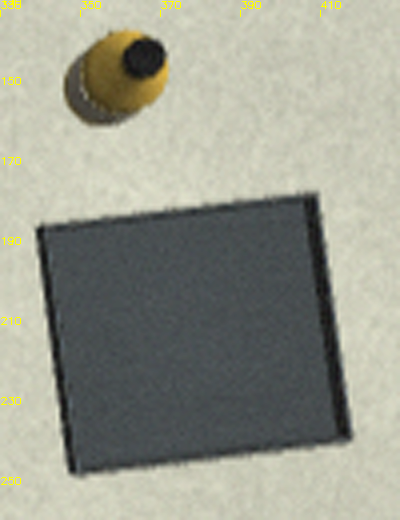

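```bash
cat >> h.py <<'E'
def flapT(a,s,y,n): # s along flap from hinge, n off midplane; extractor frame (m)
    return np.array([.020-s*np.cos(a)+n*np.sin(a), y, .160+s*np.sin(a)+n*np.cos(a)])
def E2W(p,x,y,th): 
    c,s=np.cos(th),np.sin(th); return np.array([x+c*p[0]-s*p[1],y+s*p[0]+c*p[1],p[2]])
E
python3 - <<'E'
from h import *
from scipy.optimize import least_squares
t,s=cam('top'),cam('side')
b=[( .16,.11,.156),(.16,-.11,.156)]
obs=[(t,b[0],(195.5,109.2)),(t,b[1],(272.5,91.2)),(s,b[1],(150.5,198.7)),(s,b[0],(187,271.2))]
fo=[(t,(0,.107,.004),(207.5,156.7)),(t,(0,-.107,.004),(283.2,139.2)),(t,(.182,.107,.004),(222,221.2)),(t,(.182,-.107,.004),(299,202)),
(s,(0,-.107,.004),(198.2,173.7)),(s,(0,.107,.004),(236.2,243.7)),(s,(.182,-.107,.004),(258,141.2)),(s,(.182,.107,.004),(298.7,209.5)),
(t,(.16,0,.039),(258.7,204)),(s,(.16,0,.039),(270.9,177.2))]
def f(q,full=0):
    r=[]
    for c,p,o in obs: r.append(proj(c,E2W(np.array(p),*q[:3]))[0]-o+.4)
    for c,p,o in fo: r.append(proj(c,E2W(flapT(q[3],*p),*q[:3]))[0]-o+.4)
    return np.array(r) if full else np.ravel(r)
S=least_squares(f,[.65,0,0.2,.05],loss='soft_l1'); print(S.x); print(f(S.x,1).round(1).tolist())
x=S.x
for a in (x[3],.8,1.57): print(a,'handle',E2W(flapT(a,.16,0,.039),*x[:3]))
print('tab',E2W(np.array([-.08,0,.123]),*x[:3]))
# tray rim: top view, outer corners at z=.03
tc=[((38,228)),((316,193)),((351,440)),((74,474))]
P=np.array([ray(t,330+a/4-.4,130+b_/4-.4,.03) for a,b_ in tc]);print('tray',P.round(3).tolist(),P.mean(0))
d=[np.linalg.norm(P[i]-P[(i+1)%4]) for i in range(4)];print(d, np.degrees(np.arctan2(*(P[1]-P[2])[[1,0]])))
print('glue',ray(t,366-.4,143.7,.15), ray(t,355,156,0.0)); print('brush',[ray(t,u,v,.02) for u,v in((222,251),(287,238),(250,245))])
E
```

```text
[0.63137371 0.03312674 0.23022613 0.02336002]
[[-0.5, 0.1], [-0.3, 0.1], [-2.0, -0.9], [-1.0, 2.1], [-0.4, 0.7], [-0.1, 0.3], [0.0, 1.0], [0.0, 1.9], [-1.2, -0.6], [-0.6, 0.6], [-0.1, 0.1], [0.2, 0.1], [-0.0, 0.3], [-0.2, -3.0]]
0.023360023562187072 handle [0.49599706 0.0013969  0.20272662]
0.8 handle [0.56955288 0.01863706 0.30194854]
1.57 handle [0.68869292 0.04656132 0.32003101]
tab [0.55348453 0.01487092 0.123     ]
tray [[0.555, -0.243, 0.03], [0.581, -0.454, 0.03], [0.395, -0.475, 0.03], [0.37, -0.267, 0.03]] [ 0.47528125 -0.35994724  0.03      ]
[np.float64(0.21193786093214997), np.float64(0.18685828920562525), np.float64(0.20914775995410234), np.float64(0.18591896715003886)] 6.583114350029208
glue [ 0.66445198 -0.29692832  0.15      ] [ 0.65202169 -0.29951653  0.        ]
brush [array([0.36238462, 0.10987197, 0.02      ]), array([ 0.40070659, -0.08583056,  0.02      ]), array([0.38006854, 0.02567292, 0.02      ])]
```

```bash
cat >> h.py <<'E'
def plan(target,yaw=None,n=None,g=1.0):
    """tool down; yaw = desired world angle of tool z axis; prints rows"""
    s=manip.state(); Rm=R.from_quat(s['tcp_rot']); p=np.array(s['position'])
    if yaw is None: Rt=Rm
    else:
        z=np.array([np.cos(yaw),np.sin(yaw),0]); 
        if z@Rm.as_matrix()[:,2]<0: z=-z
        x=np.array([0,0,-1.]); Rt=R.from_matrix(np.c_[x,np.cross(z,x),z])
    rv=(Rm.inv()*Rt).as_rotvec(); d=np.array(target)-p
    m=int(np.ceil(max(np.abs(np.degrees(rv)).max()/10,np.linalg.norm(d)/.058,1))); n=max(n or 0,m)
    for i in range(n):
        Ri=Rm*R.from_rotvec(rv*i/n); sh=Ri.inv().apply(d/n)*1000
        print([*np.round(np.degrees(rv/n),1).tolist(),*sh.round(1).tolist(),g])
def st():
    s=manip.state(); M=R.from_quat(s['tcp_rot']).as_matrix()
    print('t',round(s['time_s'],2),'p',np.round(s['position'],4),'x',M[:,0].round(3),'z',M[:,2].round(3),'F',np.round(s['contact_force'],1),'g',round(s['gripper_width'],3),'q',np.round(s['joint_pos'],2))
E
python3 - <<'E'
from h import *
st(); s=manip.state();M=R.from_quat(s['tcp_rot']).as_matrix()
c=cam('wrist');print('cam in tool',M.T@(c['position']-s['position']), 'cam fwd in tool',M.T@c['R'][:,2])
plan([.42,.06,.40],.230)
E
```

```text
t 0.15 p [0.1673 0.6534 0.2082] x [-0.001 -0.002 -1.   ] z [ 0.248  0.969 -0.002] F [-0.5 -0.4  0.9] g 1.005 q [ 1.17  0.29  1.58 -0.    1.28 -0.15]
cam in tool [-0.16436821  0.06491855  0.00051298] cam fwd in tool [ 9.66029541e-01 -2.58430487e-01  7.81084472e-04]
[5.2, -0.0, 0.0, -15.9, -32.7, -42.7, 1.0]
[5.2, -0.0, 0.0, -15.9, -36.4, -39.6, 1.0]
[5.2, -0.0, 0.0, -15.9, -39.8, -36.1, 1.0]
[5.2, -0.0, 0.0, -15.9, -43.0, -32.3, 1.0]
[5.2, -0.0, 0.0, -15.9, -45.7, -28.3, 1.0]
[5.2, -0.0, 0.0, -15.9, -48.1, -24.0, 1.0]
[5.2, -0.0, 0.0, -16.0, -50.1, -19.6, 1.0]
[5.2, -0.0, 0.0, -16.0, -51.6, -14.9, 1.0]
[5.2, -0.0, 0.0, -16.0, -52.8, -10.2, 1.0]
[5.2, -0.0, 0.0, -16.0, -53.5, -5.4, 1.0]
[5.2, -0.0, 0.0, -16.0, -53.7, -0.5, 1.0]
[5.2, -0.0, 0.0, -16.0, -53.6, 4.4, 1.0]
```

Call:
{"op": "move_arm", "data": {
  "steps": [
    [5.2,0,0,-16,-33,-42,1],
    [5.2,0,0,-16,-36,-39,1],
    [5.2,0,0,-16,-40,-35,1],
    [5.2,0,0,-16,-43,-31,1],
    [5.2,0,0,-16,-46,-27,1],
    [5.2,0,0,-16,-48,-22,1],
    [5.2,0,0,-16,-50,-18,1],
    [5.2,0,0,-16,-52,-13,1],
    [5.2,0,0,-16,-53,-7,1],
    [5.2,0,0,-16,-53,-2,1],
    [5.2,0,0,-16,-53,4,1],
    [5.2,0,0,-16,-53,8,1]
  ]
}}

```text
time_s: 1.65
position: [0.4348, 0.056, 0.4027]
tcp_rot: [-0.075, 0.705, 0.068, 0.702]
contact_force: [0.4, 0.3, 1.1]
gripper_width: 1.002
```

Run:
```python
from h import *
st(); c=cam('wrist'); im=manip.snapshot('wrist'); cv2.imwrite('pics/w1.png',im[:,:,::-1])
x=[.63137,.03313,.23023]
for a in (0,.023,.06):
  print(a,[proj(c,E2W(flapT(a,*p),*x))[0].round(1).tolist() for p in ((.16,.055,.039),(.16,-.055,.039),(.182,.107,.004),(.182,-.107,.004))])
```

```text
t 1.65 p [0.4348 0.056  0.4027] x [-0.002 -0.01  -1.   ] z [ 0.98   0.201 -0.004] F [0.4 0.3 1.1] g 1.002 q [-0.1  -0.33  1.84 -0.01  1.63 -0.3 ]
0 [[292.4, 164.1], [291.9, 243.0], [273.2, 120.9], [274.7, 263.6]]
0.023 [[293.5, 164.7], [292.9, 244.2], [273.4, 121.2], [274.9, 265.0]]
0.06 [[295.5, 165.7], [294.7, 246.3], [274.1, 121.5], [275.5, 267.5]]
```

View pics/w1.png

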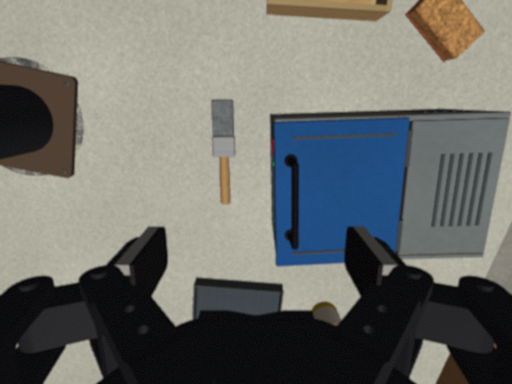

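Run:
```python
from h import *
im=cv2.imread('pics/w1.png')[95:280,255:425]
o=cv2.resize(im,None,fx=4,fy=4,interpolation=cv2.INTER_CUBIC)[:, :]
o=cv2.convertScaleAbs(o,alpha=1.5,beta=20); cv2.imwrite('pics/w1z.png',o[:600]); 
cv2.imwrite('pics/w1y.png',o[140:])
```

```text
(no output)
```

View pics/w1y.png

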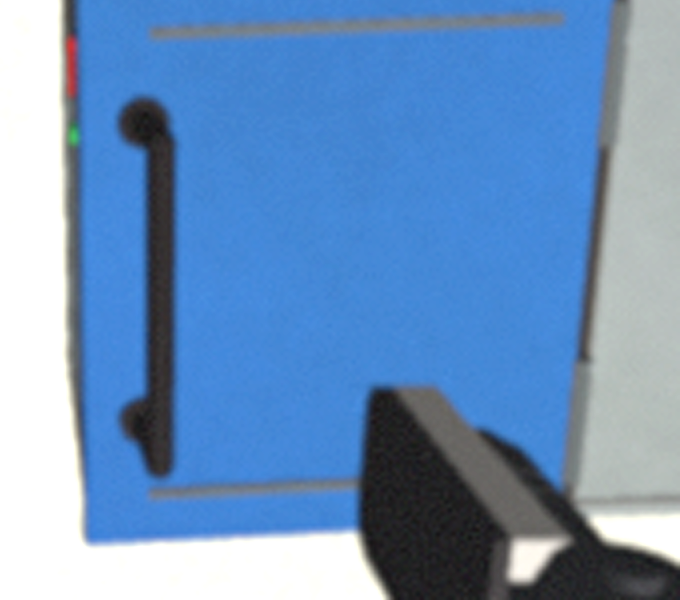

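View pics/w1z.png

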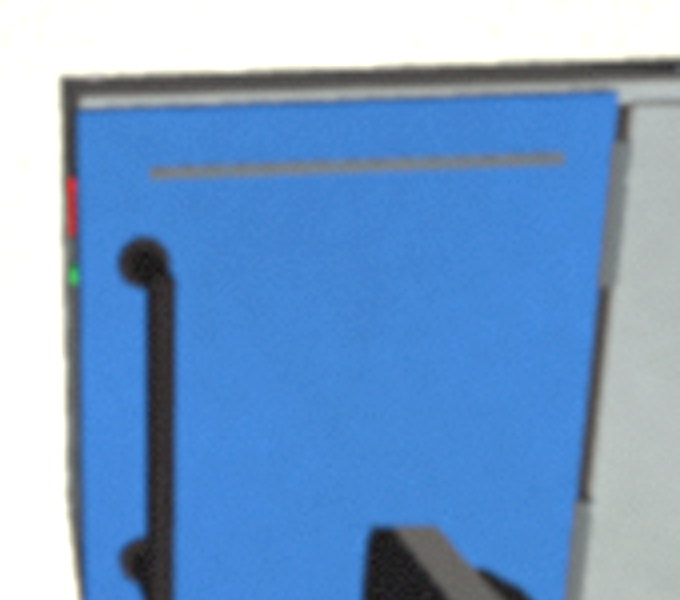

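Run:
```python
from h import *
plan([.4975,.0015,.184],.2302)
```

```text
[-0.4, -0.0, 0.2, 44.3, -11.3, 9.9, 1.0]
[-0.4, -0.0, 0.2, 44.2, -11.5, 9.8, 1.0]
[-0.4, -0.0, 0.2, 44.2, -11.7, 9.7, 1.0]
[-0.4, -0.0, 0.2, 44.2, -11.9, 9.6, 1.0]
[-0.4, -0.0, 0.2, 44.1, -12.1, 9.5, 1.0]
```

Call:
{"op": "move_arm", "data": {
  "steps": [
    [-1,0,0.4,30,-28,24,1],
    [-1,0,0.4,40,-29,24,1],
    [0,0,0,50,0,0,1],
    [0,0,0,50,0,0,1]
  ]
}}

```text
time_s: 2.2
position: [0.5018, -0.001, 0.2369]
tcp_rot: [-0.081, 0.698, 0.078, 0.707]
contact_force: [0.5, 0.9, 0.4]
gripper_width: 1.003
```

Run:
```python
from h import *
st(); plan([.4975,.0015,.184],.2302)
im=manip.snapshot('wrist'); cv2.imwrite('pics/w2.png',im[:,:,::-1])
```

```text
t 2.2 p [ 0.5018 -0.001   0.2369] x [ 0.012 -0.003 -1.   ] z [0.975 0.223 0.011] F [0.5 0.9 0.4] g 1.003 q [-0.2  -0.13  1.97 -0.    1.29 -0.43]
[-0.3, 0.6, 0.3, 52.9, 3.7, -4.2, 1.0]
```

View pics/w2.png

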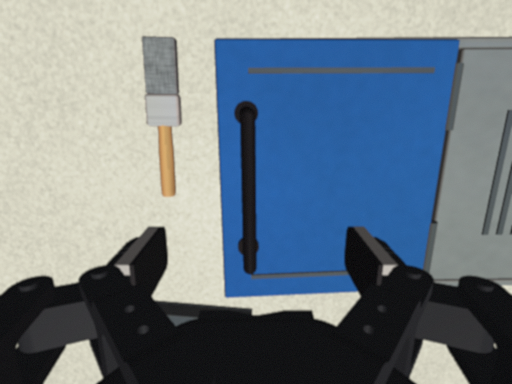

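Bar (u≈249, v 110–268) lies between the fingers (centre u≈256), agreeing with the computed 4 mm correction.

Call:
{"op": "move_arm", "data": {
  "steps": [
    [-0.3,0.6,0.3,27,4,-4,1],
    [0,0,0,27,0,0,1],
    [0,0,0,0,0,0,0],
    [0,0,0,0,0,0,0],
    [0,0,0,0,0,0,0],
    [0,0,0,0,0,0,0]
  ]
}}

```text
time_s: 3.0
position: [0.4938, 0.0039, 0.1774]
tcp_rot: [-0.081, 0.705, 0.083, 0.699]
contact_force: [18.8, 5.6, -10.0]
gripper_width: 0.144
```

Run:
```python
from h import *
st()
```

```text
t 3.0 p [0.4938 0.0039 0.1774] x [-0.009  0.003 -1.   ] z [ 0.973  0.23  -0.008] F [ 18.8   5.6 -10. ] g 0.144 q [-0.2  -0.09  2.04  0.    1.2  -0.43]
```

```bash
cat >> h.py <<'E'
X=[.6323,.0331,.2302]
def ang(off=.0255):
    s=manip.state(); p=np.array(s['position'])-[*X[:2],0]; c,sn=np.cos(X[2]),np.sin(X[2])
    u=c*p[0]+sn*p[1]-.020; w=p[2]+off-.160; v=-sn*p[0]+c*p[1]
    ph=np.arctan2(w,-u)-np.arctan2(.039,.160)
    print('r',np.hypot(u,w),'angle',ph,'lat',v); return ph
def arc(a0,da,n):
    for i in range(n):
        a,b=a0+i*da,a0+(i+1)*da
        d=flapT(b,.16,0,.039)-flapT(a,.16,0,.039); print(round(b,2),'dx',round(-d[2]*1000,1),'dz',round(d[0]*1000,1))
E
python3 - <<'E'
from h import *
ang(); arc(.03,.1,16)
E
```

```text
r 0.16716063984332172 angle 0.020673016129504035 lat 0.003171546466613419
0.13 dx -15.6 dz 5.2
0.23 dx -15.0 dz 6.7
0.33 dx -14.3 dz 8.2
0.43 dx -13.4 dz 9.6
0.53 dx -12.4 dz 10.8
0.63 dx -11.2 dz 12.0
0.73 dx -10.0 dz 13.1
0.83 dx -8.6 dz 14.0
0.93 dx -7.2 dz 14.8
1.03 dx -5.7 dz 15.5
1.13 dx -4.1 dz 15.9
1.23 dx -2.5 dz 16.3
1.33 dx -0.9 dz 16.4
1.43 dx 0.8 dz 16.4
1.53 dx 2.4 dz 16.3
1.63 dx 4.0 dz 16.0
```

Call:
{"op": "move_arm", "data": {
  "steps": [
    [0,0,0,-3,0,3,0],
    [0,0,0,-16,0,5,0],
    [0,0,0,-15,0,7,0],
    [0,0,0,-14,0,8,0]
  ]
}}

```text
time_s: 3.5
position: [0.5161, 0.0092, 0.2242]
tcp_rot: [-0.08, 0.707, 0.083, 0.698]
contact_force: [4.4, -0.2, -9.1]
gripper_width: 0.085
```

Run:
```python
from h import *
st();ang()
```

```text
t 3.5 p [0.5161 0.0092 0.2242] x [-0.014  0.003 -1.   ] z [ 0.973  0.23  -0.013] F [ 4.4 -0.2 -9.1] g 0.085 q [-0.18 -0.07  1.94  0.    1.29 -0.41]
r 0.16509421732604107 angle 0.3354794665549711 lat 0.003289664374068569
```

Run:
```python
from h import *
w=manip.snapshot('wrist'); s=manip.snapshot('side')
cv2.imwrite('pics/w3.png',cv2.convertScaleAbs(w[:,:,::-1],alpha=1.5)); cv2.imwrite('pics/s3.png',cv2.convertScaleAbs(cv2.resize(s[80:300,140:360,::-1],None,fx=2.6,fy=2.6),alpha=1.5)); st()
```

```text
t 3.6 p [0.5176 0.0096 0.2262] x [-0.009  0.003 -1.   ] z [ 0.973  0.23  -0.008] F [ 2.2  0.  -2.4] g 0.083 q [-0.18 -0.07  1.94  0.    1.29 -0.41]
```

View pics/w3.png

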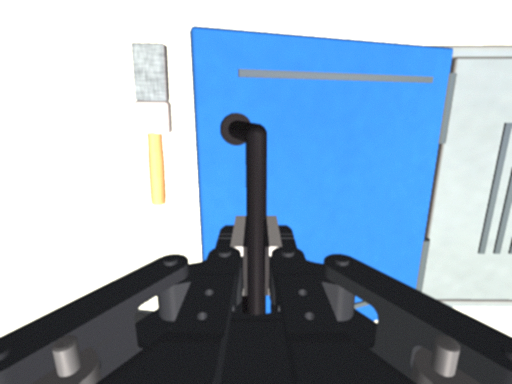

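View pics/s3.png

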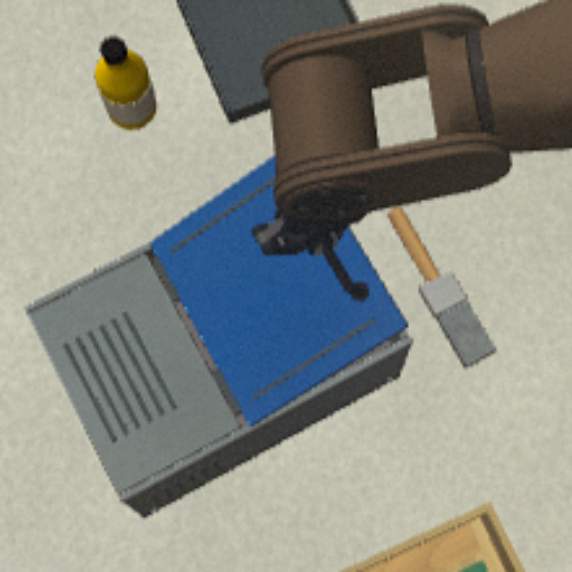

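Call:
{"op": "move_arm", "data": {
  "steps": [
    [0,-0.5,0,-13,0,9,0],
    [0,0,0,-13,0,10,0],
    [0,0,0,-12,0,11,0],
    [0,0,0,-11,0,12,0],
    [0,0,0,-10,0,13,0]
  ]
}}

```text
time_s: 4.22
position: [0.5719, 0.0226, 0.2788]
tcp_rot: [-0.079, 0.706, 0.084, 0.699]
contact_force: [4.1, -1.8, -13.1]
gripper_width: 0.088
```

Run:
```python
from h import *
st();a=ang(.023);arc(a,.1,8)
```

```text
t 4.22 p [0.5719 0.0226 0.2788] x [-0.01   0.006 -1.   ] z [ 0.973  0.229 -0.008] F [  4.1  -1.8 -13.1] g 0.088 q [-0.14  0.02  1.75  0.01  1.38 -0.37]
r 0.163367781433766 angle 0.8114558103150906 lat 0.0035248467713006985
0.91 dx -7.5 dz 14.7
1.01 dx -6.0 dz 15.3
1.11 dx -4.4 dz 15.9
1.21 dx -2.8 dz 16.2
1.31 dx -1.2 dz 16.4
1.41 dx 0.5 dz 16.5
1.51 dx 2.1 dz 16.3
1.61 dx 3.7 dz 16.0
```

Call:
{"op": "move_arm", "data": {
  "steps": [
    [0,0,0,-8,0,15,0],
    [0,0,0,-7,0,15,0],
    [0,0,0,-5,0,16,0],
    [0,0,0,-3,0,16,0],
    [0,0,0,-1,0,16,0]
  ]
}}

```text
time_s: 4.85
position: [0.6423, 0.0393, 0.3009]
tcp_rot: [-0.079, 0.717, 0.084, 0.687]
contact_force: [-3.3, -1.4, -3.4]
gripper_width: 0.082
```

Run:
```python
from h import *
st();a=ang(.023);arc(a,.1,5)
```

```text
t 4.85 p [0.6423 0.0393 0.3009] x [-0.043  0.001 -0.999] z [ 0.972  0.229 -0.042] F [-3.3 -1.4 -3.4] g 0.082 q [-0.1   0.19  1.53 -0.    1.47 -0.33]
r 0.1641283185156082 angle 1.2776189601212415 lat 0.003724343512883183
1.38 dx -0.1 dz 16.5
1.48 dx 1.6 dz 16.4
1.58 dx 3.2 dz 16.1
1.68 dx 4.8 dz 15.7
1.78 dx 6.3 dz 15.2
```

Call:
{"op": "move_arm", "data": {
  "steps": [
    [0,-0.8,0,0,0,16,0],
    [0,-0.8,0,1,0,16,0],
    [0,-0.8,0,3,0,16,0]
  ]
}}

```text
time_s: 5.22
position: [0.6894, 0.0509, 0.2974]
tcp_rot: [-0.077, 0.704, 0.086, 0.7]
contact_force: [-3.5, 0.4, -4.0]
gripper_width: 0.069
```

Run:
```python
from h import *
st();a=ang(.023)
w=manip.snapshot('wrist'); s=manip.snapshot('side')
cv2.imwrite('pics/w4.png',cv2.convertScaleAbs(w[:,:,::-1],alpha=1.5)); cv2.imwrite('pics/s4.png',cv2.convertScaleAbs(cv2.resize(s[80:300,140:360,::-1],None,fx=2.6,fy=2.6),alpha=1.5)); st(); ang(.023)
```

```text
t 5.22 p [0.6894 0.0509 0.2974] x [-0.007  0.011 -1.   ] z [ 0.973  0.229 -0.004] F [-3.5  0.4 -4. ] g 0.069 q [-0.08  0.28  1.43  0.01  1.44 -0.31]
r 0.16518705722943863 angle 1.5741115025869064 lat 0.004325784558037518
t 5.33 p [0.6908 0.0514 0.2971] x [-0.003  0.012 -1.   ] z [0.973 0.231 0.   ] F [ 0.   1.8 -2. ] g 0.074 q [-0.08  0.28  1.43  0.01  1.44 -0.31]
r 0.16528545077001824 angle 1.58335636391021 lat 0.0044767382328557166
```

View pics/w4.png

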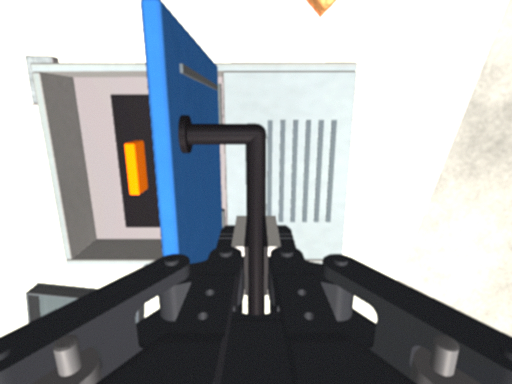

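View pics/s4.png

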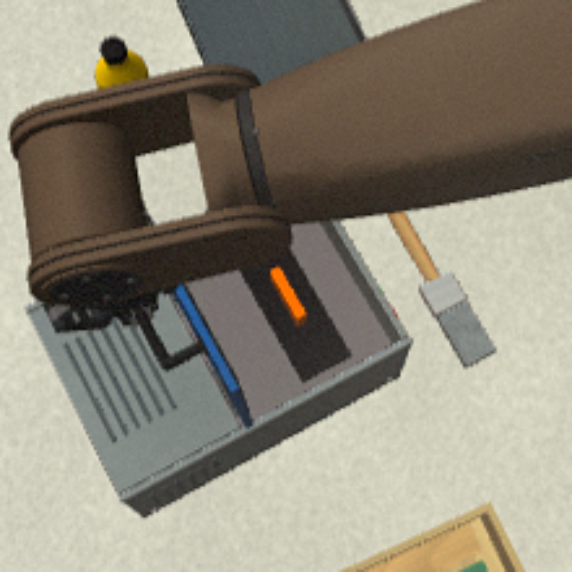

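Call:
{"op": "move_arm", "data": {
  "steps": [
    [0,0,0,0,0,0,0.22],
    [0,0,0,0,0,0,0.22],
    [0,0,0,0,0,0,0.22]
  ]
}}

```text
time_s: 5.7
position: [0.6933, 0.0516, 0.3005]
tcp_rot: [-0.078, 0.699, 0.086, 0.706]
contact_force: [-0.1, 0.1, 0.1]
gripper_width: 0.223
```

Run:
```python
from h import *
st();ang(.023); plan([.6908,.0514,.38],.2302)
```

```text
t 5.7 p [0.6933 0.0516 0.3005] x [ 0.008  0.012 -1.   ] z [0.973 0.23  0.01 ] F [-0.1  0.1  0.1] g 0.223 q [-0.08  0.28  1.43  0.01  1.43 -0.31]
r 0.16919943367724075 angle 1.5926709375844108 lat 0.004066798578331771
[0.1, 0.3, -0.3, -39.8, 0.6, -0.9, 1.0]
[0.1, 0.3, -0.3, -39.8, 0.4, -1.1, 1.0]
```

Call:
{"op": "move_arm", "data": {
  "steps": [
    [0,0.3,-0.3,-10,0,-1,0.22],
    [0,0,0,-15,0,0,0.22],
    [0,0,0,-20,0,0,0.22],
    [0,0,0,-25,0,0,0.22],
    [0,0,0,-30,0,0,0.22]
  ]
}}

```text
time_s: 6.32
position: [0.6914, 0.0505, 0.4067]
tcp_rot: [-0.08, 0.701, 0.083, 0.704]
contact_force: [0.9, -0.1, 0.0]
gripper_width: 0.221
```

Run:
```python
from h import *
st()
t=manip.snapshot('wrist'); s=manip.snapshot('side')
cv2.imwrite('pics/w5.png',cv2.convertScaleAbs(t[:,:,::-1],alpha=1.5)); cv2.imwrite('pics/s5.png',cv2.convertScaleAbs(cv2.resize(s[80:300,140:360,::-1],None,fx=2.6,fy=2.6),alpha=1.5)); st()
print(E2W(np.array([-.08,0,.123]),*X)); plan([.48,-.01,.40],.2302,g=1.)
```

```text
t 6.33 p [0.6914 0.0505 0.4067] x [ 0.004  0.005 -1.   ] z [0.973 0.23  0.006] F [ 0.9 -0.1  0. ] g 0.221 q [-0.08  0.25  1.26  0.01  1.62 -0.31]
t 6.42 p [0.6927 0.0505 0.412 ] x [ 0.015  0.005 -1.   ] z [0.973 0.23  0.015] F [-0.6  0.3  0.9] g 0.225 q [-0.08  0.25  1.26  0.01  1.62 -0.31]
[0.55441034 0.01484622 0.123     ]
[0.0, 0.2, -0.0, 2.2, -2.5, -55.3, 1.0]
[0.0, 0.2, -0.0, 2.4, -2.5, -55.3, 1.0]
[0.0, 0.2, -0.0, 2.6, -2.5, -55.2, 1.0]
[0.0, 0.2, -0.0, 2.8, -2.6, -55.2, 1.0]
```

View pics/w5.png

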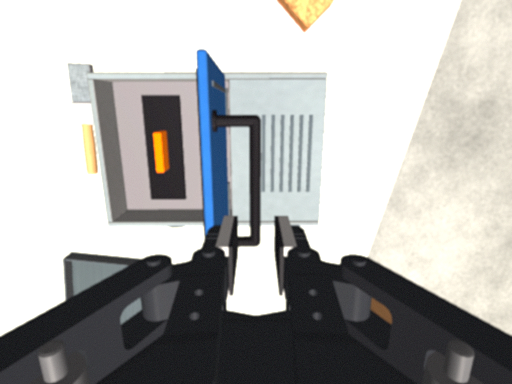

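View pics/s5.png

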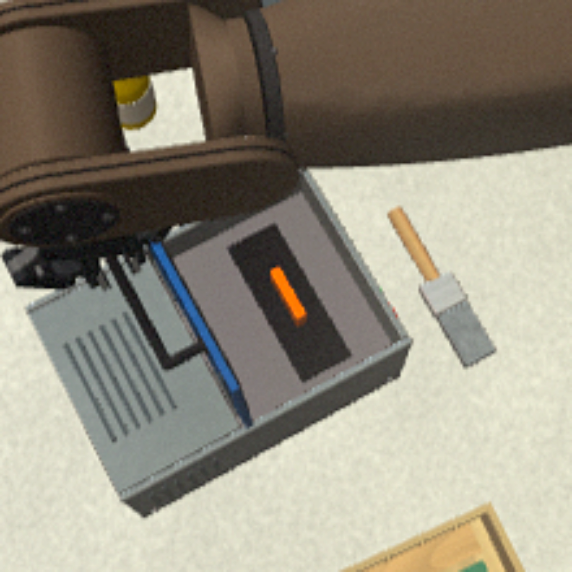

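Call:
{"op": "move_arm", "data": {
  "steps": [
    [0,0.3,0,0,0,-46,0.7],
    [0,0.3,0,0,0,-47,0.7],
    [0,0.3,0,0,0,-47,0.7],
    [0,0,0,0,0,0,0.7]
  ]
}}

```text
time_s: 6.92
position: [0.5528, 0.0175, 0.407]
tcp_rot: [-0.081, 0.704, 0.082, 0.701]
contact_force: [0.6, -0.4, 0.6]
gripper_width: 0.7
```

Run:
```python
from h import *
st(); c=cam('wrist'); t=manip.snapshot('wrist')
cv2.imwrite('pics/w6.png',cv2.convertScaleAbs(t[:,:,::-1],alpha=1.5))
cs=cam('side'); s=manip.snapshot('side'); cv2.imwrite('pics/s6.png',s[:,:,::-1])
for n,cc,im in(('w',c,t),('s',cs,s)):
    hsv=cv2.cvtColor(im,cv2.COLOR_RGB2HSV); m=cv2.inRange(hsv,(8,180,120),(18,255,255))
    nn,l,stt,ce=cv2.connectedComponentsWithStats(m)
    print(n,[(stt[i].tolist(),ce[i].round(1).tolist()) for i in range(1,nn) if stt[i][4]>30])
# model prediction of tab top corners
    P=[E2W(np.array([-.08+a*.006,b*.03,.136]),*X) for a,b in((1,1),(1,-1),(-1,-1),(-1,1))]; print(proj(cc,np.array(P)).round(1).tolist())
```

```text
t 6.92 p [0.5528 0.0175 0.407 ] x [-0.005  0.001 -1.   ] z [ 0.973  0.23  -0.004] F [ 0.6 -0.4  0.6] g 0.7 q [-0.15 -0.06  1.6   0.    1.6  -0.38]
w [([252, 131, 9, 42, 371], [256.0, 151.3])]
[[260.8, 131.0], [260.5, 171.2], [252.5, 171.2], [252.6, 131.0]]
s [([244, 183, 13, 19, 85], [250.2, 191.8])]
[[253.1, 203.1], [242.2, 184.0], [246.2, 181.9], [257.1, 200.9]]
```

View pics/w6.png

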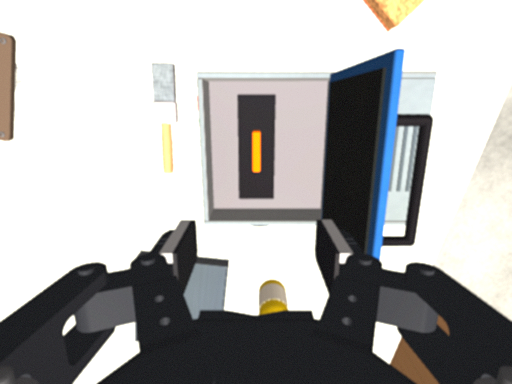

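Call:
{"op": "move_arm", "data": {
  "steps": [
    [0,-0.3,0,50,-3,0,0.6],
    [0,0,0,50,0,0,0.6],
    [0,0,0,50,0,0,0.6],
    [0,0,0,50,0,0,0.6],
    [0,0,0,40,0,0,0.6],
    [0,0,0,0,0,0,0.6]
  ]
}}

```text
time_s: 7.78
position: [0.5633, 0.0161, 0.1594]
tcp_rot: [-0.082, 0.7, 0.083, 0.704]
contact_force: [-0.1, -0.5, -0.2]
gripper_width: 0.596
```

Run:
```python
from h import *
st(); c=cam('wrist'); t=manip.snapshot('wrist')
cv2.imwrite('pics/w7.png',cv2.convertScaleAbs(t[:,:,::-1],alpha=1.5)); st()
plan([.5544,.0148,.110],.2302,g=.6)
```

```text
t 7.78 p [0.5633 0.0161 0.1594] x [ 0.005  0.003 -1.   ] z [0.973 0.232 0.006] F [-0.1 -0.5 -0.2] g 0.596 q [-0.15  0.09  1.9   0.    1.15 -0.39]
t 7.83 p [0.565  0.0158 0.162 ] x [ 0.01   0.002 -1.   ] z [0.973 0.232 0.01 ] F [0.6 0.5 0.7] g 0.597 q [-0.15  0.08  1.9   0.    1.15 -0.39]
[0.2, 0.6, 0.0, 51.9, 1.5, -11.0, 0.6]
```

View pics/w7.png

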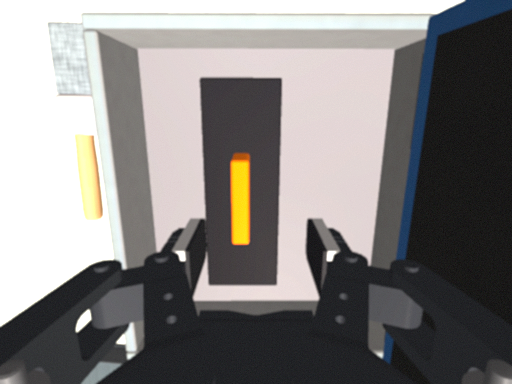

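Call:
{"op": "move_arm", "data": {
  "steps": [
    [0,0.6,0,10,1,-11,0.6],
    [0,0,0,10,0,0,0.6],
    [0,0,0,0,0,0,0.6]
  ]
}}

```text
time_s: 8.2
position: [0.5575, 0.0138, 0.1462]
tcp_rot: [-0.084, 0.699, 0.082, 0.705]
contact_force: [-0.5, 1.2, -0.2]
gripper_width: 0.598
```

Run:
```python
from h import *
st(); plan([.5544,.0148,.110],.2302,g=.6)
```

```text
t 8.2 p [0.5575 0.0138 0.1462] x [ 0.008 -0.002 -1.   ] z [0.973 0.232 0.008] F [-0.5  1.2 -0.2] g 0.598 q [-0.16  0.09  1.93 -0.    1.12 -0.39]
[0.2, 0.4, 0.2, 36.2, 1.8, -3.0, 0.6]
```

Call:
{"op": "move_arm", "data": {
  "steps": [
    [0,0.4,0.2,17,2,-4,0.6],
    [0,0,0,12,0,-1,0.6],
    [0,0,0,5,0,0,0.6],
    [0,0,0,0,0,0,0.6]
  ]
}}

```text
time_s: 8.7
position: [0.5523, 0.0145, 0.1107]
tcp_rot: [-0.083, 0.702, 0.083, 0.703]
contact_force: [0.4, -0.9, 0.4]
gripper_width: 0.604
```

Run:
```python
from h import *
st(); plan([.5544,.0148,.110],.2302,g=.6)
```

```text
t 8.7 p [0.5523 0.0145 0.1107] x [ 0.002 -0.    -1.   ] z [0.973 0.232 0.002] F [ 0.4 -0.9  0.4] g 0.604 q [-0.16  0.12  1.96  0.    1.06 -0.39]
[0.2, 0.1, 0.0, 0.7, -0.2, 2.1, 0.6]
```

Call:
{"op": "move_arm", "data": {
  "steps": [
    [0,0,0,0,0,2,0],
    [0,0,0,0,0,0,0],
    [0,0,0,0,0,0,0],
    [0,0,0,0,0,0,0],
    [0,0,0,0,0,0,0]
  ]
}}

```text
time_s: 9.32
position: [0.5544, 0.0148, 0.1113]
tcp_rot: [-0.083, 0.702, 0.083, 0.703]
contact_force: [-0.5, 0.2, 0.1]
gripper_width: 0.105
```

Run:
```python
from h import *
st()
```

```text
t 9.32 p [0.5544 0.0148 0.1113] x [ 0.001 -0.    -1.   ] z [0.973 0.232 0.001] F [-0.5  0.2  0.1] g 0.105 q [-0.16  0.13  1.96 -0.    1.06 -0.39]
```

Call:
{"op": "move_arm", "data": {
  "steps": [
    [0,0,0,-5,0,0,0],
    [0,0,0,-10,0,0,0],
    [0,0,0,-15,0,0,0],
    [0,0,0,-15,0,0,0],
    [0,0,0,-15,0,0,0]
  ]
}}

```text
time_s: 9.95
position: [0.5531, 0.0153, 0.1728]
tcp_rot: [-0.082, 0.703, 0.083, 0.702]
contact_force: [-0.5, 0.4, -3.0]
gripper_width: 0.106
```

Run:
```python
from h import *
st(); t=manip.snapshot('wrist')
cv2.imwrite('pics/w8.png',cv2.convertScaleAbs(t[:,:,::-1],alpha=1.5)); plan([.5544,.0148,.30],.2302,g=0)
```

```text
t 9.95 p [0.5531 0.0153 0.1728] x [-0.002  0.001 -1.   ] z [ 0.973  0.232 -0.002] F [-0.5  0.4 -3. ] g 0.106 q [-0.16  0.05  1.91  0.    1.18 -0.39]
[0.1, 0.0, 0.0, -41.5, -0.1, 0.0, 0]
[0.1, 0.0, 0.0, -41.5, -0.1, -0.0, 0]
[0.1, 0.0, 0.0, -41.5, -0.1, -0.1, 0]
```

View pics/w8.png

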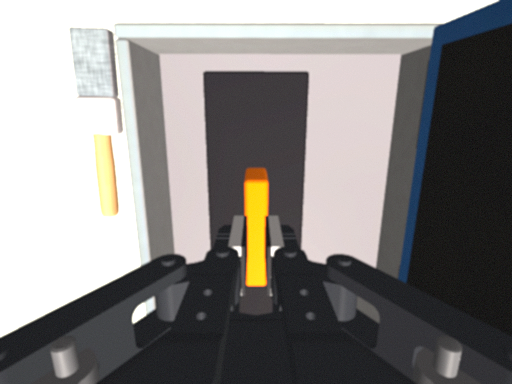

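The tab is held and the cassette is coming up (−3 N, its weight).

Call:
{"op": "move_arm", "data": {
  "steps": [
    [0,0,0,-20,0,1,0],
    [0,0,0,-25,0,0,0],
    [0,0,0,-25,0,0,0],
    [0,0,0,-25,0,0,0],
    [0,0,0,-25,0,0,0],
    [0,0,0,-15,0,0,0]
  ]
}}

```text
time_s: 10.75
position: [0.5544, 0.0155, 0.3165]
tcp_rot: [-0.083, 0.701, 0.083, 0.703]
contact_force: [1.0, 0.1, -3.7]
gripper_width: 0.104
```

Run:
```python
from h import *
st(); s=manip.snapshot('side'); t=manip.snapshot('wrist')
cv2.imwrite('pics/w9.png',cv2.convertScaleAbs(t[:,:,::-1],alpha=1.5)); cv2.imwrite('pics/s9.png',cv2.convertScaleAbs(s[:,:,::-1],alpha=1.5)); plan([.4753,-.36,.31],np.radians(6.6),g=0)
```

```text
t 10.75 p [0.5544 0.0155 0.3165] x [ 0.003 -0.    -1.   ] z [0.973 0.232 0.003] F [ 1.   0.1 -3.7] g 0.104 q [-0.16 -0.05  1.75  0.    1.44 -0.39]
[1.0, 0.0, 0.0, 1.0, -49.5, -23.5, 0]
[1.0, 0.0, 0.0, 1.0, -49.9, -22.7, 0]
[1.0, 0.0, 0.0, 1.0, -50.3, -21.8, 0]
[1.0, 0.0, 0.0, 1.0, -50.7, -21.0, 0]
[1.0, 0.0, 0.0, 1.0, -51.0, -20.1, 0]
[1.0, 0.0, 0.0, 1.0, -51.3, -19.2, 0]
[1.0, 0.0, 0.0, 1.0, -51.7, -18.4, 0]
```

View pics/w9.png

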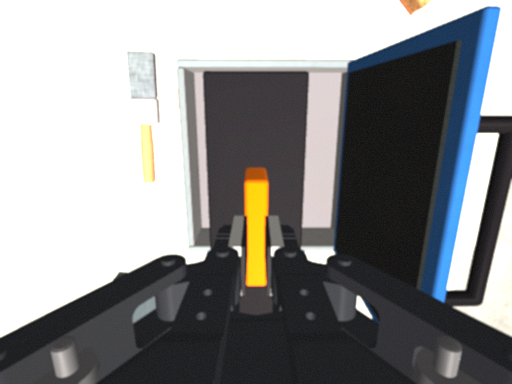

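View pics/s9.png

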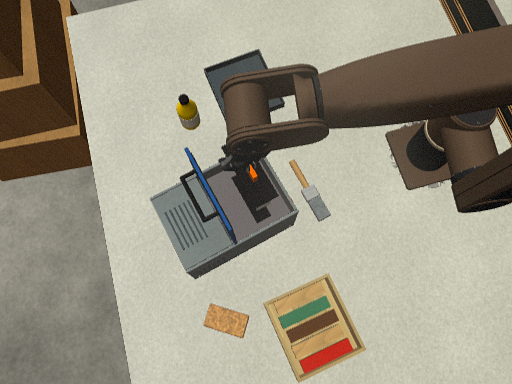

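Call:
{"op": "move_arm", "data": {
  "steps": [
    [0.7,0,0,0,-25,-12,0],
    [0.7,0,0,0,-40,-19,0],
    [0.7,0,0,0,-45,-21,0],
    [0.7,0,0,0,-45,-20,0],
    [0.7,0,0,0,-45,-19,0],
    [0.7,0,0,0,-45,-18,0],
    [0.7,0,0,0,-40,-16,0],
    [0.7,0,0,0,-25,-9,0]
  ]
}}

```text
time_s: 11.85
position: [0.4772, -0.3203, 0.3031]
tcp_rot: [-0.045, 0.708, 0.053, 0.702]
contact_force: [0.2, -0.2, -3.7]
gripper_width: 0.1
```

Run:
```python
from h import *
st(); plan([.4753,-.36,.31],np.radians(6.6),g=0)
```

```text
t 11.85 p [ 0.4772 -0.3203  0.3031] x [-0.009  0.01  -1.   ] z [ 0.99   0.138 -0.008] F [ 0.2 -0.2 -3.7] g 0.1 q [-0.77  0.02  1.71  0.    1.43 -0.91]
[1.3, -0.5, -0.6, -7.3, -38.9, -7.5, 0]
```

Call:
{"op": "move_arm", "data": {
  "steps": [
    [0.7,-0.3,-0.3,5,-20,-4,0],
    [0.6,-0.2,-0.3,10,-18,-3,0],
    [0,0,0,20,0,0,0],
    [0,0,0,25,0,0,0],
    [0,0,0,25,0,0,0],
    [0,0,0,0,0,0,0]
  ]
}}

```text
time_s: 12.6
position: [0.4736, -0.3561, 0.2053]
tcp_rot: [-0.037, 0.708, 0.045, 0.704]
contact_force: [0.3, 1.3, -3.1]
gripper_width: 0.098
```

Run:
```python
from h import *
st(); plan([.4753,-.36,.161],np.radians(6.6),g=0)
for n in('side','top'): 
  s=manip.snapshot(n);cv2.imwrite(f'pics/{n}10.png',cv2.convertScaleAbs(s[:,:,::-1],alpha=1.5))
```

```text
t 12.6 p [ 0.4736 -0.3561  0.2053] x [-0.006  0.011 -1.   ] z [ 0.993  0.115 -0.005] F [ 0.3  1.3 -3.1] g 0.098 q [-0.82  0.12  1.78  0.    1.26 -0.93]
[0.0, -0.3, -0.7, 44.2, -4.6, 1.5, 0]
```

View pics/side10.png

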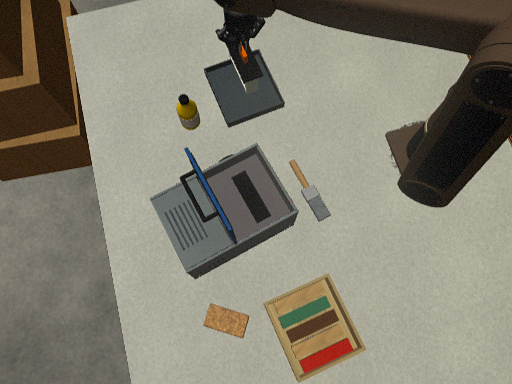

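View pics/top10.png

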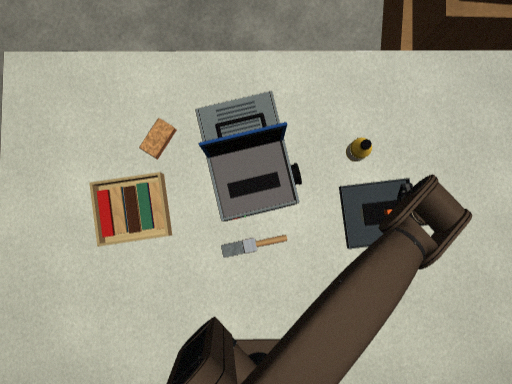

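Call:
{"op": "move_arm", "data": {
  "steps": [
    [0,-0.2,-0.4,15,-4,1,0],
    [0,0,-0.3,15,0,0,0],
    [0,0,0,10,0,0,0],
    [0,0,0,0,0,0,0],
    [0,0,0,0,0,0,0]
  ]
}}

```text
time_s: 13.32
position: [0.4781, -0.3628, 0.169]
tcp_rot: [-0.045, 0.703, 0.037, 0.708]
contact_force: [-0.4, 0.2, -2.8]
gripper_width: 0.103
```

Run:
```python
from h import *
st(); plan([.4753,-.36,.161],np.radians(6.6),g=0)
s=manip.snapshot('side'); t=manip.snapshot('top'); w=manip.snapshot('wrist'); c=cam('wrist'); st()
cv2.imwrite('pics/s11.png',cv2.convertScaleAbs(cv2.resize(s[0:150,170:320,::-1],None,fx=4,fy=4,interpolation=2),alpha=1.6))
cv2.imwrite('pics/t11.png',cv2.convertScaleAbs(cv2.resize(t[160:270,320:470,::-1],None,fx=4,fy=4,interpolation=2),alpha=1.6))
cv2.imwrite('pics/w11.png',cv2.convertScaleAbs(w[:,:,::-1],alpha=1.5))
# predicted model points
st_=manip.state(); M=R.from_quat(st_['tcp_rot']).as_matrix(); p=np.array(st_['position'])
def fil(x,y,z): return p+M@np.array([-(z-.096),y,x])
cs=cam('side'); ct=cam('top')
for nm,q in {'bot+y':(.018,.07,0),'bot+y-x':(-.018,.07,0),'bot-y':(.018,-.07,0),'fl':(.029,.083,.091),'fl2':(-.029,.083,.091),'fl3':(.029,-.083,.091),'fl4':(-.029,-.083,.091),'tabtop':(0,.03,.121)}.items():
    P=fil(*q); a=(proj(cs,P)[0]-[170,0])*4; b=(proj(ct,P)[0]-[320,160])*4
    T=P-[.4753,-.36,0]; th=np.radians(6.6); tx=np.cos(th)*T[0]+np.sin(th)*T[1]; ty=-np.sin(th)*T[0]+np.cos(th)*T[1]
    print(nm,P.round(3),'side',a.round(),'top',b.round(),'wr',proj(c,P)[0].round(),'tray',round(tx,3),round(ty,3))
```

```text
t 13.32 p [ 0.4781 -0.3628  0.169 ] x [ 0.007 -0.01  -1.   ] z [0.993 0.116 0.006] F [-0.4  0.2 -2.8] g 0.103 q [-0.82  0.15  1.81 -0.    1.17 -0.93]
[0.0, 0.4, 0.6, 8.0, 3.2, -2.5, 0]
t 13.47 p [ 0.4781 -0.3628  0.1693] x [ 0.008 -0.01  -1.   ] z [0.993 0.116 0.006] F [-0.2 -0.6 -2.6] g 0.102 q [-0.82  0.15  1.81 -0.    1.17 -0.93]
bot+y [ 0.489 -0.292  0.073] side [295. 393.] top [155. 192.] wr [276.  98.] tray 0.021 0.066
bot+y-x [ 0.453 -0.296  0.072] side [339. 377.] top [162. 241.] wr [234.  98.] tray -0.015 0.066
bot-y [ 0.505 -0.431  0.074] side [227. 242.] top [346. 169.] wr [274. 248.] tray 0.021 -0.074
fl [ 0.497 -0.277  0.164] side [285. 350.] top [163. 175.] wr [309.  70.] tray 0.031 0.08
fl2 [ 0.44  -0.284  0.163] side [362. 323.] top [174. 260.] wr [201.  70.] tray -0.027 0.08
fl3 [ 0.517 -0.442  0.165] side [199. 161.] top [405. 146.] wr [297. 328.] tray 0.032 -0.086
fl4 [ 0.459 -0.449  0.165] side [274. 135.] top [417. 231.] wr [212. 328.] tray -0.026 -0.086
tabtop [ 0.474 -0.333  0.194] side [294. 251.] top [258. 207.] wr [254. 179.] tray 0.002 0.027
```

View pics/s11.png

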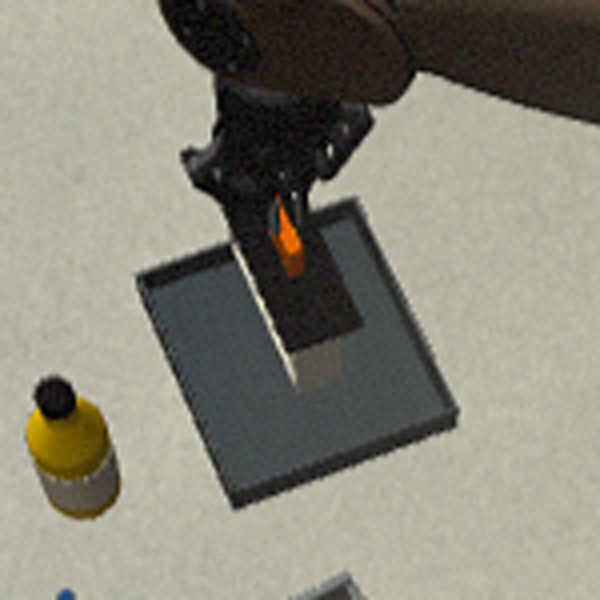

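View pics/t11.png

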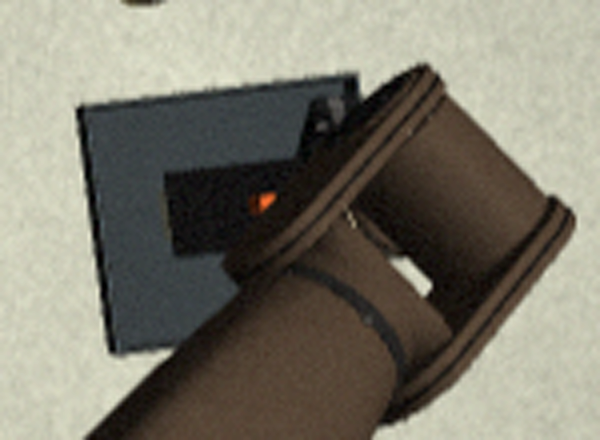

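View pics/w11.png

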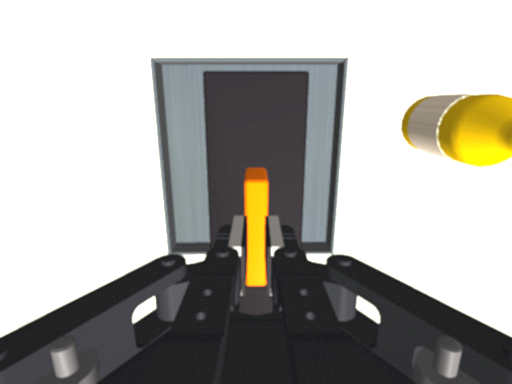

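Call:
{"op": "move_arm", "data": {
  "steps": [
    [0,0.3,0.4,8,3,-2,0],
    [0,0,0,0,0,0,0],
    [0,0,0,0,0,0,0],
    [0,0,0,0,0,0,0]
  ]
}}

```text
time_s: 13.98
position: [0.4759, -0.3602, 0.1614]
tcp_rot: [-0.043, 0.705, 0.039, 0.707]
contact_force: [0.3, -0.1, -3.8]
gripper_width: 0.103
```

Run:
```python
from h import *
st()
s=manip.snapshot('side'); t=manip.snapshot('top')
cv2.imwrite('pics/s12.png',cv2.convertScaleAbs(s[:,:,::-1],alpha=1.6))
a=cv2.imread('pics/side0.png')[:,:,::-1]; b=cv2.imread('pics/top0.png')[:,:,::-1]
for n,i,j in(('side',a,s),('top',b,t)):
    d=cv2.absdiff(i.copy(),j).max(2); cv2.imwrite(f'pics/d{n}.png',cv2.convertScaleAbs(d,alpha=3))
st()
```

```text
t 13.97 p [ 0.4759 -0.3602  0.1614] x [ 0.002 -0.004 -1.   ] z [0.993 0.116 0.002] F [ 0.3 -0.1 -3.8] g 0.103 q [-0.82  0.16  1.82 -0.    1.16 -0.93]
t 14.07 p [ 0.476  -0.3603  0.1616] x [ 0.002 -0.005 -1.   ] z [0.993 0.116 0.002] F [ 0.4 -0.9 -2.9] g 0.106 q [-0.82  0.16  1.82 -0.    1.16 -0.93]
```

View pics/s12.png

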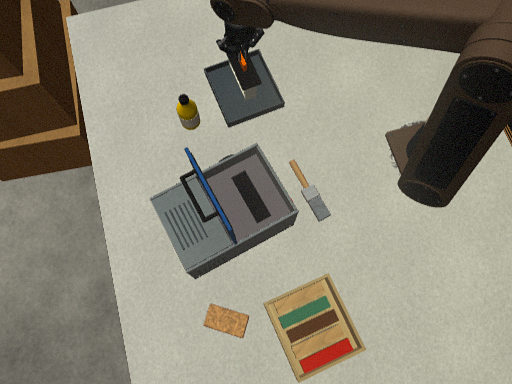

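View pics/dside.png

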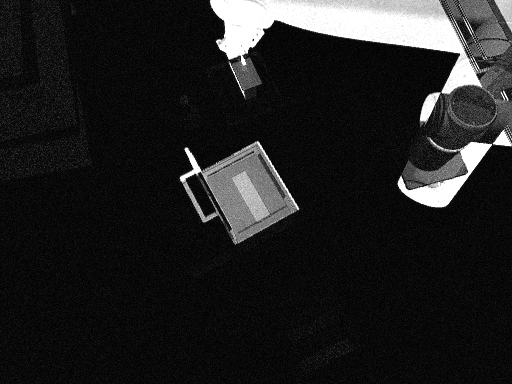

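The difference image shows changes only at the arm, the flap and bay, and the filter. Tray, crate, brush, glue and sander haven't moved.

Run:
```python
from h import *
manip.hand_in(); st()
```

```text
the job is handed in; nothing more can be done
the job is handed in; nothing more can be done
```

The flap is standing open and the filter cassette is held upright in the gripper over the dust tray. I handed the job in at about 14 s of the 53 s allowed.

- **Flap:** I raised it by its handle to about 1.58 rad and let go. It was still standing in the last side picture.
- **Filter:** I drew it straight up by the orange tab. It is centred over the tray and parallel to it within about 0.5°. Its lower edge is at about z = 65 mm, roughly 35 mm above the rim, and all of it is within the outline with about 20 mm to spare at the tightest side.
- **Hold:** The force reads about 3 to 4 N, which matches the cassette's weight. The grip opening was steady, and the flange corners in the side picture, taken just before the last 8 mm of lowering, matched the predicted positions.
- **Other things on the bench:** Comparing the first and last side pictures shows no movement of the tray, crate, brush, glue or sander.

**Odd readings:** None of the final checks failed. The gripper opening read about 3 mm narrower than the known thickness of both the handle (while lifting) and the tab, which I took to be a sensor offset. My first fit of the handle was about 3 px off in the side view; the wrist camera settled it. Closing on the handle gave a side force of about 19 N for a moment, the highest reading I saw.

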